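Sweep the small stationery into the desk tray

TASK

Tidy the desk: with your fingers, sweep the round white eraser, the round red pencil sharpener and the little round brass tin of drawing pins along the desktop and in through the open side of the low wooden tray, until all three lie flat and wholly inside it. Only push them: do not grip them between the fingers or lift them off the desk. Leave the stapler, the green tiffin, the pen holder and the glass paperweight standing where they are, and finish clear of everything.

Things in the scene. Friction and masses are not known exactly. Their poses are not given: they have to be found in the camera images.
- tray: low wooden tray fixed to the desk, no raised floor (green sheet flush with the desk), walls 25 mm high, 8 mm thick on three sides, fourth side open. Inside 200 mm wide, 100 mm deep. Origin: on the desk at the middle of the open edge. +y points into the tray (back wall at y = 100 mm), x runs along the open edge (side walls at x = -100 and +100 mm), z up. Open side faces the robot's right, turned up to 0.35 rad
- eraser_mid (a point): loose white round eraser, an upright disc 36 mm in diameter and 14 mm tall, about 18 g, lying flat on the desk; the point is its centre, half-way up; z up. It slides under a light push and stops where it is left
- sharpener_mid (a point): loose red plastic round pencil sharpener, an upright disc 36 mm in diameter and 20 mm tall, about 25 g, lying flat on the desk; the point is its centre, half-way up; z up. It slides under a light push and stops where it is left
- pin_tin_mid (a point): loose closed brass-coloured round tin of drawing pins, an upright disc 40 mm in diameter and 18 mm tall, about 35 g, lying flat on the desk; the point is its centre, half-way up; z up. It slides under a light push and stops where it is left
- eraser: the same white eraser; origin at the centre of its underside, z up
- sharpener: the same red sharpener; origin at the centre of its underside, z up
- pin_tin: the same brass tin; origin at the centre of its underside, z up
- stapler: bystander: chrome stapler, 135 mm long (along its y), 34 mm wide, 55 mm tall, loose, beyond the small things; origin at the centre of its underside, z up
- tiffin: bystander: round green plastic tiffin box, 127 mm across its white clips, 66 mm tall, loose; origin at the centre of its underside, z up
- pen_holder: bystander: white ceramic pen holder, 80 mm in diameter and 95 mm tall, its pens standing to 155 mm, loose; origin at the centre of its underside, z up
- paperweight: bystander: clear glass dome with a blue bead inside, 70 mm in diameter and 40 mm tall, loose; origin at the centre of its underside, z up
Mind the look-alikes: they are no part of the job. Of the things like the sharpener, leave any that is blue; of the rest the smaller one is meant. Several things look just like the eraser: the one meant starts farthest to the robot's right.

How it is judged (in metres and radians):
At the end, for the whole second after the job is handed in: Eraser, sharpener and pin tin lie flat (tilt under 0.15 rad, centre within 4 mm of resting height), at rest, wholly inside the tray (2 mm overhang at the open edge allowed); stapler, tiffin, pen holder and paperweight stand upright within 15 mm of their starts (y of eraser_mid in the frame of tray between 0.016 and 0.1 m and x of eraser_mid in the frame of tray between -0.1 and 0.1 m and height (world z) of eraser_mid below 0.011 m and angle between each of eraser_mid, sharpener_mid, pin_tin_mid, stapler, tiffin, pen_holder, paperweight's own z axis and vertical below 0.15 rad and linear speed of each of eraser, sharpener, pin_tin below 0.01 m/s and y of sharpener_mid in the frame of tray between 0.016 and 0.1 m and x of sharpener_mid in the frame of tray between -0.1 and 0.1 m and height (world z) of sharpener_mid below 0.014 m and y of pin_tin_mid in the frame of tray between 0.018 and 0.1 m and x of pin_tin_mid in the frame of tray between -0.1 and 0.1 m and height (world z) of pin_tin_mid below 0.013 m and distance of each of stapler, tiffin, pen_holder, paperweight from where it was at the start of the episode below 0.015 m); the robot touches nothing.
It fails at once if the eraser, sharpener or pin tin is lifted more than 15 mm off the desk (height (world z) of eraser_mid above 0.022 m or height (world z) of sharpener_mid above 0.025 m or height (world z) of pin_tin_mid above 0.024 m).
It fails at once if the eraser, sharpener or pin tin is taken between the fingers ((horizontal distance between the grasp point and eraser_mid below 0.012 m and height (world z) of the grasp point below 0.03 m) or (horizontal distance between the grasp point and sharpener_mid below 0.012 m and height (world z) of the grasp point below 0.03 m) or (horizontal distance between the grasp point and pin_tin_mid below 0.012 m and height (world z) of the grasp point below 0.03 m)).
It fails at once if the stapler, tiffin, pen holder or paperweight is moved more than 15 mm or tipped ((distance of stapler from where it was at the start of the episode above 0.015 m or angle between stapler's own z axis and vertical above 0.2 rad) or (distance of tiffin from where it was at the start of the episode above 0.015 m or angle between tiffin's own z axis and vertical above 0.2 rad) or (distance of pen_holder from where it was at the start of the episode above 0.015 m or angle between pen_holder's own z axis and vertical above 0.2 rad) or (distance of paperweight from where it was at the start of the episode above 0.015 m or angle between paperweight's own z axis and vertical above 0.2 rad)).
It also fails if it takes over 64 s, if anything falls off the work surface, if the arm or the gripper's body presses on something with over 40 N, if the wrist force passes 120 N, or if a joint passes its speed limit or range.

ROBOT

A 6-joint arm with a two-finger parallel gripper is mounted at the origin on the work surface. World frame = base frame: x ahead of the robot, y to its left, z up, the work surface at z = 0. Lengths are in m, angles in degrees, forces in N, time in s.
With the tool pointing down it reaches from about 0.25 to 0.725 m from the base axis. Payload 9.7 kg.
Tool frame: the origin (TCP) lies on the centre line of the jaws, within the pads' length; the fingertips stand 19 mm ahead of it and the grasp point (between the pads) is the TCP (bot.tcp_to_tips is the z of the fingertips in the tool frame, in m); z points along the fingers, y is the line along which they close (so a half turn about z gives the same grasp; the last joint's range is limited). The gripper opens to 85 mm and grips with 20 to 120 N. Pads are 22 mm wide; open, the fingers measure 114 mm over their backs; the gripper's body (76 mm by 85 mm) begins 54 mm behind the grasp point. The pads swing forward as they close: fully open they stand 13 mm farther back than shut.
Start: joints at [-63.14, 4.979, 10.078, 95.1, 0, 90], TCP at [0.248, -0.491, 0.25] pointing down, gripper open.
Joint ranges: [-179.16, 179.16], [-48.56, 103.87], [-65.8, 70.77], [-126.05, 130.52], [-82.76, 87.17], [-180, 180]. Speed limits (degrees/s): [127.2, 127.2, 147.25, 180, 180, 180].

INTERFACE

Orientations are given as [roll, pitch, yaw] about the fixed x, y, z axes, in that order (R = Rz(yaw) Ry(pitch) Rx(roll)).
In Python, from workcell import bot gives the robot as it stands. The module is installed in compiled form; this text tells all that it offers.
- The arm moves only by the tool play_rows, never from a script. Its argument "increments" is a list of rows, each an object with "slide": the shift along the tool's x, y, z in mm, a list of three; "angular": the turn, a rotation vector about the tool's x, y, z in degrees, a list of three; "claw": the opening, from -1 (shut) to 1 (fully open). In form: [{"slide": [x, y, z], "angular": [rx, ry, rz], "claw": claw}, ...]. A call has 1 to 8 rows; each row shifts and turns the commanded pose from where the row before left it, along the tool's axes as they then stand; what a row does not reach is not made up. A row lasts 1/10 s, in which the tool goes at most 50 mm and 8.59 degrees, less where a joint would pass 70% of its speed; a pose out of reach is approached as far as the arm can. A call is refused whole if a number of a shift passes 50 or a number of a turn 8.59, either way. A call with a gripper value outside its range is refused whole. The fingers move at their own pace and stop on an object; "squeeze" is the grip in N (left out, the last holds). Time passes only in rows, so rows that do not move let the fingers close. It gives the time, the measured TCP pose, the force, the opening and the grip force at its end, in the units of the state.
- bot.get_obs(): the state, without advancing time (a new reading comes with each control period).
- bot.camera(name): name is "scene" or "top"; returns the picture (384x512x3 uint8, red, green, blue); there is no depth.
- bot.camera_info(name): a dict with "fovy" (degrees; the focal length in pixels is half the picture's height over the tangent of half this angle, whatever the lens; pixels are square), "cx", "cy" (the principal point, pixels), "R" (3x3) and "t" (3): a world point X has camera coordinates R X + t. Camera axes: x right, y down, z forward; pixel columns grow to the right and rows downward; lengths in m; the calibration is good to about 2 mm. A picture is of the moment at which its call begins. camera_info takes no time and is no camera call.
- bot.job_done(): hands the job in; it is judged then, once.
The state is a dict: "time": time; "q": joint angles; "qd": joint speeds; "joint_efforts": joint torques, N m; "ee_pos": TCP position; "tcp_rot": TCP orientation; "wrist_force": force on the tool from outside, world axes, zero at the start; "torque": the same for the moment, N m; "opening": finger opening in m; "grasp_force": force on a finger pad.
Only numpy, scipy, OpenCV 4.12 (cv2) and the standard library are available. Lean on these libraries where they do the work, as an engineer would, in place of code of your own. Each camera call takes 0.05 s, during which the arm holds its last target. There are 200 camera calls.

## Working session

There is one attempt and no reset: what is moved stays moved. The work goes in short steps, Python scripts to look and compute and a tool call to move; the robot and the scene stay as the last step left them, time stands still between calls to the robot, and variables do not carry over. Pictures are saved under pics/ and viewed, at most 10 in all, crops included, and the job is handed in when it is done.

Besides the shell and the picture viewer there is one more tool, called after "Emit:" as name(argument=value, ...) on one line, values as JSON. play_rows: Moves the arm, as the interface text tells. Its arguments: {"type":"object","properties":{"increments":{"type":"array"},"squeeze":{"type":"number"}},"required":["increments"]}

```bash
mkdir -p pics
cat > h.py <<'E'
import numpy as np, cv2
from workcell import bot
def snap(n,f):
    im=bot.camera(n); cv2.imwrite('pics/'+f+'.png',im[:,:,::-1]); return im
def ray(n,u,v,z):
    c=bot.camera_info(n); f=192/np.tan(np.radians(c['fovy'])/2)
    R=np.array(c['R']);t=np.array(c['t']); d=R.T@[(u-c['cx'])/f,(v-c['cy'])/f,1]; o=-R.T@t
    return o+d*(z-o[2])/d[2]
def proj(n,X):
    c=bot.camera_info(n); f=192/np.tan(np.radians(c['fovy'])/2)
    p=np.array(c['R'])@X+c['t']; return p[:2]/p[2]*f+[c['cx'],c['cy']]
E
python3 - <<'E'
from h import *
for n in('top','scene'):
    im=snap(n,n+'0'); cv2.imwrite(f'pics/{n}0b.png',cv2.resize(im[:,:,::-1],(800,600),interpolation=2)); print(bot.camera_info(n))
print(bot.get_obs())
E
```

```text
{'fovy': 46.18571972081546, 'cx': 252.3042452837509, 'cy': 194.55187309403036, 'R': array([[-2.25874027e-02, -9.99739446e-01, -3.29381996e-03],
       [-9.84551214e-01,  2.28162197e-02, -1.73603938e-01],
       [ 1.73633857e-01, -6.78327610e-04, -9.84810044e-01]]), 't': array([0.00290432, 0.55230806, 1.22197854])}
{'fovy': 46.32841778226435, 'cx': 252.0501410533883, 'cy': 190.41797269640827, 'R': array([[ 0.6171556 ,  0.78681126, -0.00685654],
       [ 0.42950547, -0.34416932, -0.8349087 ],
       [-0.65927537,  0.51232365, -0.55034576]]), 't': array([-0.36124291, -0.23009875,  1.51763436])}
{'time': 0.1, 'q': array([-6.31408173e+01,  5.00801811e+00,  1.00394600e+01,  9.50981957e+01,
        1.12643968e-03,  9.00016721e+01]), 'qd': array([ 0.08575888, -0.08345027,  0.06589361,  0.02377158, -0.1179279 ,
        0.05775754]), 'joint_efforts': array([-8.86522207e-05, -5.21561372e+01,  4.65654159e+01,  1.61437184e-02,
       -5.84492454e-05,  3.50663788e-05]), 'ee_pos': array([ 0.24841725, -0.49051134,  0.24965745]), 'tcp_rot': array([-1.79933246e+02, -1.12449081e-03,  2.68575093e+01]), 'wrist_force': array([0.82486017, 0.55122687, 0.81064833]), 'torque': array([0.02326676, 0.00384223, 0.00879466]), 'grasp_force': 0.0, 'opening': 0.08559850002503591}
```

View pics/top0b.png

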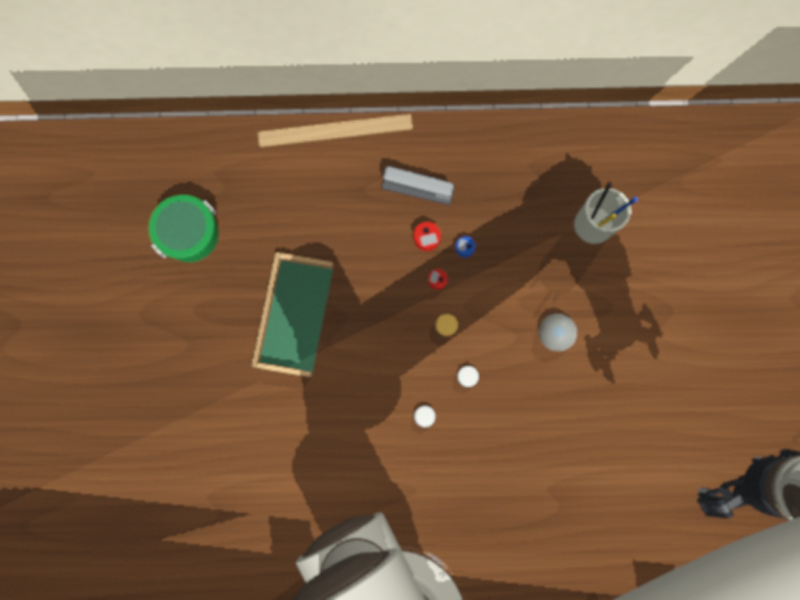

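View pics/scene0b.png

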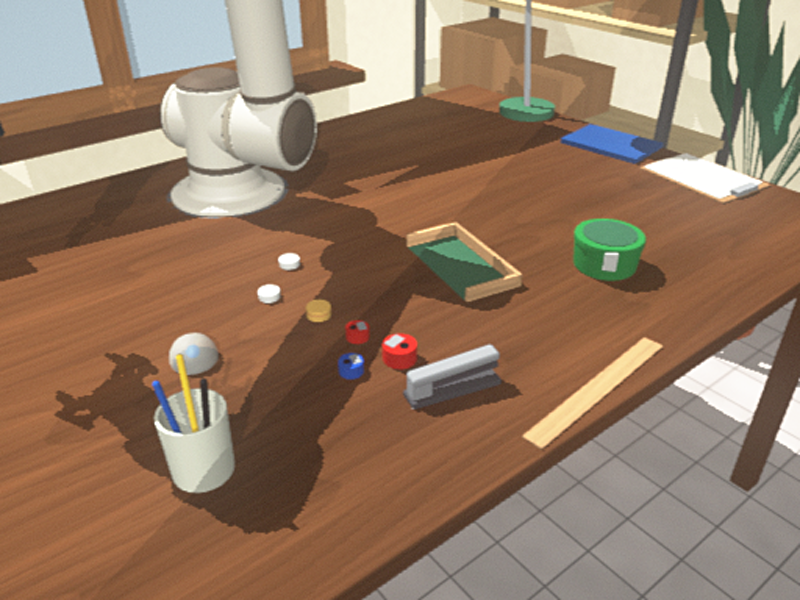

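In the top view, the pixels in the 800x600 enlargement are:
- **Eraser candidates:** white discs at (468,376) and (425,416). The rightmost is (468,376).
- **Sharpener candidates:** red at (438,279) small and (427,236) large, and blue at (465,246). I take (438,279).
- **Tin:** (447,325).
- **Tray:** the corners are about (277,253), (333,263), (311,375) and (254,367), with the open side to the right.

Next I'll measure these and check them in one crop.

```bash
cat > meas.py <<'E'
from h import *
from scipy.optimize import least_squares
s=.64
def tri(a,b):
    a=np.array(a)*s;b=np.array(b)*s
    r=least_squares(lambda X:np.r_[proj('top',X)-a,proj('scene',X)-b],ray('top',*a,.01)); return r.x, np.abs(r.fun).max()
T={'eraser':((468,376),(269,293),.014),'eraser2':((425,416.5),(289,261),.014),'sharp':((438,279),(357,330),.02),'big':((427,236),(400,349),.03),'blue':((465,246),(351,364),.02),'tin':((447,324.5),(319,309),.018),
 'paperw':((558,332),(194,352),.02)}
for k,(a,b,z) in T.items():
    X,e=tri(a,b); print(k,'tri',X.round(3),round(e,1),'top@z',ray('top',a[0]*s,a[1]*s,z).round(3)[:2])
for n,p,z in [('trayFR outer top',(333,263),.025),('trayBR',(277,253),.025),('trayBL',(254,367),.025),('trayFL',(311,375),.025),('tiffin',(183,227),.066),('stapA',(383,175),.05),('stapB',(452,192),.05),('holder',(607,210),.095)]:
    print(n,ray('top',p[0]*s,p[1]*s,z).round(3)[:2])
for n,p in [('r',(521,273)),('r2',(467,299)),('l',(407,236)),('l2',(457,224))]: print('scene tray',n,ray('scene',p[0]*s,p[1]*s,.025 if n!='r2' else 0).round(3)[:2])
im=cv2.imread('pics/top0.png'); cv2.imwrite('pics/crop.png',cv2.resize(im[130:290,150:370],None,fx=3.6,fy=3.6,interpolation=2))
E
python3 meas.py
```

```text
eraser tri [ 0.424 -0.139  0.009] 0.9 top@z [ 0.422 -0.141]
eraser2 tri [ 0.352 -0.058  0.008] 1.0 top@z [ 0.351 -0.061]
sharp tri [ 0.606 -0.09   0.014] 1.0 top@z [ 0.602 -0.092]
big tri [ 0.688 -0.071  0.018] 1.0 top@z [ 0.683 -0.074]
blue tri [ 0.667 -0.143  0.013] 0.7 top@z [ 0.664 -0.145]
tin tri [ 0.52  -0.103  0.012] 1.1 top@z [ 0.517 -0.106]
paperw tri [ 0.5   -0.307  0.013] 1.2 top@z [ 0.498 -0.309]
trayFR outer top [0.636 0.102]
trayBR [0.658 0.207]
trayBL [0.446 0.247]
trayFL [0.43  0.144]
tiffin [0.7   0.371]
stapA [0.796 0.006]
stapB [ 0.76  -0.122]
holder [ 0.705 -0.392]
scene tray r [0.66  0.214]
scene tray r2 [0.634 0.116]
scene tray l [0.438 0.146]
scene tray l2 [0.461 0.25 ]
```

View pics/crop.png

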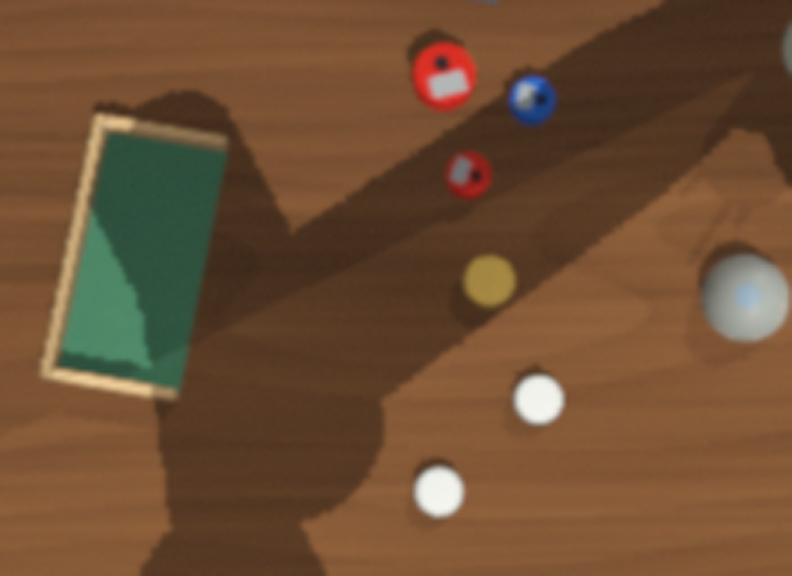

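The crop confirms the choice: eraser at (539,400), small red sharpener at (468,175) and tin at (489,281). I'll push each one with the two fingers about 22 mm apart as a cradle, keeping the disc ahead of the fingers. First I turn to yaw 79°, the tray's inward direction.

Emit:
play_rows(increments=[{"slide":[0,0,0],"angular":[0,0,-7.45],"claw":-0.48},{"slide":[0,0,0],"angular":[0,0,-7.45],"claw":-0.48},{"slide":[0,0,0],"angular":[0,0,-7.45],"claw":-0.48},{"slide":[0,0,0],"angular":[0,0,-7.45],"claw":-0.48},{"slide":[0,0,0],"angular":[0,0,-7.45],"claw":-0.48},{"slide":[0,0,0],"angular":[0,0,-7.45],"claw":-0.48},{"slide":[0,0,0],"angular":[0,0,-7.45],"claw":-0.48},{"slide":[0,0,0],"angular":[0,0,0],"claw":-0.48}])

```text
time: 0.9
ee_pos: [0.2485, -0.4906, 0.2499]
tcp_rot: [-180.0, -0.0, 79.1]
wrist_force: [-0.0, 0.5, -0.8]
opening: 0.0226
grasp_force: 0.0
```

```bash
cat > go.py <<'E'
import sys
from h import *
from scipy.spatial.transform import Rotation as Ro
o=bot.get_obs(); R=Ro.from_euler('xyz',o['tcp_rot'],degrees=True)
print(o['time'],o['ee_pos'].round(4),o['tcp_rot'].round(2),round(o['opening'],4),o['wrist_force'].round(1),bot.tcp_to_tips)
if len(sys.argv)>3: print('slide mm',(R.inv().apply(np.array(sys.argv[1:4],float)-o['ee_pos'])*1000).round(1))
E
python3 go.py .412 -.199 .1
```

```text
0.9 [ 0.2485 -0.4906  0.2499] [-1.7997e+02 -3.0000e-02  7.9120e+01] 0.0226 [-0.   0.5 -0.8] 0.019
slide mm [317.1 105.6 150. ]
```

Emit:
play_rows(increments=[{"slide":[39.6,13.2,15],"angular":[0,0,0],"claw":-0.48},{"slide":[39.6,13.2,15],"angular":[0,0,0],"claw":-0.48},{"slide":[39.6,13.2,20],"angular":[0,0,0],"claw":-0.48},{"slide":[39.6,13.2,20],"angular":[0,0,0],"claw":-0.48},{"slide":[39.6,13.2,20],"angular":[0,0,0],"claw":-0.48},{"slide":[39.6,13.2,20],"angular":[0,0,0],"claw":-0.48},{"slide":[39.6,13.2,20],"angular":[0,0,0],"claw":-0.48},{"slide":[39.6,13.2,20],"angular":[0,0,0],"claw":-0.48}])

```text
time: 1.7
ee_pos: [0.413, -0.1982, 0.0995]
tcp_rot: [180.0, 0.0, 78.7]
wrist_force: [1.3, -1.1, -0.4]
opening: 0.022
grasp_force: 0.0
```

Emit:
play_rows(increments=[{"slide":[0,0,20],"angular":[0,0,0],"claw":-0.48},{"slide":[0,0,20],"angular":[0,0,0],"claw":-0.48},{"slide":[0,0,15],"angular":[0,0,0],"claw":-0.48},{"slide":[0,0,10],"angular":[0,0,0],"claw":-0.48},{"slide":[0,0,6],"angular":[0,0,0],"claw":-0.48},{"slide":[0,0,0],"angular":[0,0,0],"claw":-0.48}])

```text
time: 2.3
ee_pos: [0.4122, -0.1998, 0.0288]
tcp_rot: [-180.0, -0.0, 78.9]
wrist_force: [0.8, -0.6, -0.7]
opening: 0.0217
grasp_force: 0.0
```

```bash
python3 go.py .423 -.14 .026
python3 - <<'E'
from h import *
im=snap('scene','s1'); cv2.imwrite('pics/s1c.png',cv2.resize(im[90:300,90:370,::-1],None,fx=2.8,fy=2.8,interpolation=2))
E
```

```text
2.3 [ 0.4122 -0.1998  0.0288] [-1.7995e+02 -1.0000e-02  7.8920e+01] 0.0217 [ 0.8 -0.6 -0.7] 0.019
slide mm [60.7 -0.9  2.8]
```

View pics/s1c.png

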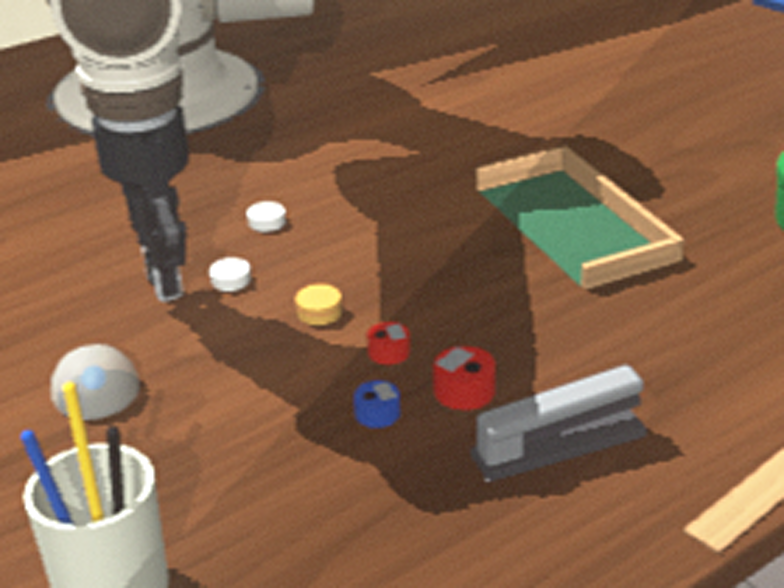

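The fingers (crop 165,290) sit directly behind the eraser (230,273) on the line to the tray. Pushing now.

Emit:
play_rows(increments=[{"slide":[10,0,5],"angular":[0,0,0],"claw":-0.48},{"slide":[15,0,0],"angular":[0,0,0],"claw":-0.48},{"slide":[10,0,0],"angular":[0,0,0],"claw":-0.48},{"slide":[10,0,0],"angular":[0,0,0],"claw":-0.48},{"slide":[15,0,0],"angular":[0,0,0],"claw":-0.48},{"slide":[20,0,0],"angular":[0,0,0],"claw":-0.48},{"slide":[20,0,0],"angular":[0,0,0],"claw":-0.48},{"slide":[20,0,0],"angular":[0,0,0],"claw":-0.48}])

```text
time: 3.15
ee_pos: [0.4357, -0.0809, 0.0245]
tcp_rot: [180.0, 0.0, 79.0]
wrist_force: [-0.5, 0.0, -1.0]
opening: 0.0219
grasp_force: 0.1
```

Emit:
play_rows(increments=[{"slide":[20,0,0],"angular":[0,0,0],"claw":-0.48},{"slide":[20,0,0],"angular":[0,0,0],"claw":-0.48},{"slide":[20,0,0],"angular":[0,0,0],"claw":-0.48},{"slide":[15,0,0],"angular":[0,0,0],"claw":-0.48},{"slide":[5,0,0],"angular":[0,0,0],"claw":-0.48},{"slide":[0,0,0],"angular":[0,0,0],"claw":-0.48}])

```text
time: 3.75
ee_pos: [0.4508, -0.0029, 0.0244]
tcp_rot: [180.0, 0.0, 79.1]
wrist_force: [0.9, 0.0, -0.1]
opening: 0.022
grasp_force: 0.0
```

```bash
python3 go.py
python3 - <<'E'
from h import *
im=snap('top','t1'); snap('scene','s2'); cv2.imwrite('pics/t1c.png',cv2.resize(im[130:290,150:370,::-1],None,fx=3.6,fy=3.6,interpolation=2))
E
```

```text
3.75 [ 0.4508 -0.0029  0.0244] [179.98   0.    79.08] 0.022 [ 0.9  0.  -0.1] 0.019
```

View pics/t1c.png

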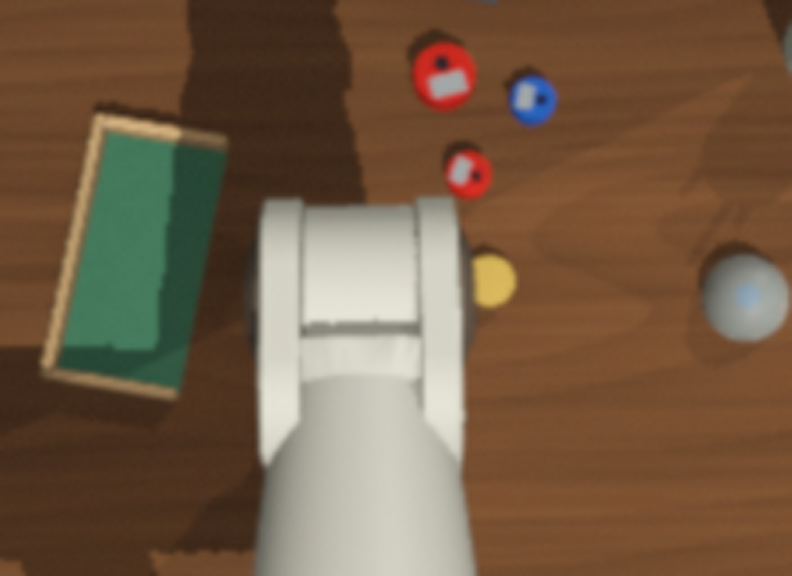

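The arm hides the eraser in the top view, so I'll find it by colour in the scene view.

```bash
cat > blobs.py <<'E'
import sys
from h import *
def blobs(f,n):
    hsv=cv2.cvtColor(cv2.imread('pics/'+f+'.png'),cv2.COLOR_BGR2HSV)
    M={'white':((0,0,190),(179,45,255),.014),'red':((172,150,90),(179,255,255),.02),'red2':((0,190,90),(4,255,255),.02),'tin':((18,120,120),(28,255,255),.018)}
    for k,(a,b,z) in M.items():
        m=cv2.inRange(hsv,a,b); N,_,st,c=cv2.connectedComponentsWithStats(m)
        for i in range(1,N):
            if st[i,4]<25: continue
            p=ray(n,*c[i],z)
            if .2<p[0]<.8 and -.3<p[1]<.3: print(f,k,c[i].round(1),st[i,4],p[:2].round(3))
for a in sys.argv[1:]: blobs(a,'scene' if a[0]=='s' else 'top')
E
python3 blobs.py s1 s2
```

```text
s1 white [184.3 166.6] 110 [ 0.36  -0.062]
s1 white [171.4 187.3] 131 [ 0.43  -0.142]
s1 white [298.7 228.3] 242 [ 0.759 -0.003]
s1 red2 [227.9 213.8] 115 [ 0.621 -0.1  ]
s1 red2 [255.8 227. ] 262 [ 0.701 -0.08 ]
s1 tin [203.8 198.2] 162 [ 0.53  -0.107]
s2 white [184.4 166.6] 112 [ 0.36  -0.061]
s2 white [231.6 173.6] 59 [0.472 0.019]
s2 white [251.8 217.8] 50 [ 0.662 -0.061]
s2 white [288.5 231.8] 391 [ 0.754 -0.029]
s2 white [227.  229.2] 26 [ 0.661 -0.131]
s2 red2 [227.2 213.6] 101 [ 0.62 -0.1 ]
s2 red2 [255.6 225.4] 220 [ 0.696 -0.077]
s2 tin [204.  196.7] 103 [ 0.524 -0.103]
s2 tin [203.7 203.5] 39 [ 0.548 -0.12 ]
```

The eraser is in the cradle as expected. I'll push it on in, then back off.

Emit:
play_rows(increments=[{"slide":[10,0,0],"angular":[0,0,0],"claw":-0.48},{"slide":[20,0,0],"angular":[0,0,0],"claw":-0.48},{"slide":[20,0,0],"angular":[0,0,0],"claw":-0.48},{"slide":[20,0,0],"angular":[0,0,0],"claw":-0.48},{"slide":[20,0,0],"angular":[0,0,0],"claw":-0.48},{"slide":[20,0,0],"angular":[0,0,0],"claw":-0.48},{"slide":[15,0,0],"angular":[0,0,0],"claw":-0.48},{"slide":[15,0,0],"angular":[0,0,0],"claw":-0.48}])

```text
time: 4.65
ee_pos: [0.4775, 0.1348, 0.0243]
tcp_rot: [-180.0, 0.0, 79.0]
wrist_force: [0.5, -0.9, -0.2]
opening: 0.0221
grasp_force: 0.1
```

Emit:
play_rows(increments=[{"slide":[10,0,0],"angular":[0,0,0],"claw":-0.48},{"slide":[6,0,0],"angular":[0,0,0],"claw":-0.48},{"slide":[4,0,0],"angular":[0,0,0],"claw":-0.48},{"slide":[0,0,0],"angular":[0,0,0],"claw":-0.48},{"slide":[-20,0,0],"angular":[0,0,0],"claw":-0.48},{"slide":[-40,0,0],"angular":[0,0,0],"claw":-0.48},{"slide":[-40,0,-10],"angular":[0,0,0],"claw":-0.48},{"slide":[-40,0,-30],"angular":[0,0,0],"claw":-0.48}])

```text
time: 5.45
ee_pos: [0.4521, 0.0145, 0.0623]
tcp_rot: [-179.7, 0.1, 79.0]
wrist_force: [0.9, -0.6, 0.6]
opening: 0.0221
grasp_force: 0.0
```

```bash
python3 -c "
from h import *
snap('scene','s3')"; python3 blobs.py s3; python3 go.py .512 -.170 .1
```

```text
s3 white [280.9 157.2] 62 [0.488 0.181]
s3 white [184.4 166.6] 112 [ 0.36  -0.061]
s3 white [251.8 217.8] 52 [ 0.662 -0.061]
s3 white [288.6 231.7] 393 [ 0.754 -0.029]
s3 white [227.  229.2] 26 [ 0.661 -0.131]
s3 red2 [227.2 213.4] 108 [ 0.619 -0.1  ]
s3 red2 [255.5 225. ] 212 [ 0.695 -0.076]
s3 tin [204.2 199.2] 122 [ 0.534 -0.109]
5.5 [0.4538 0.0105 0.0687] [1.7985e+02 9.0000e-02 7.8880e+01] 0.0221 [ 3.3 -2.4  4.6] 0.019
slide mm [-165.9   92.   -30.7]
```

Emit:
play_rows(increments=[{"slide":[0,0,-20],"angular":[0,0,-5.8],"claw":-0.48},{"slide":[0,0,-20],"angular":[0,0,0],"claw":-0.48},{"slide":[0,0,0],"angular":[0,0,0],"claw":-0.48}])

```text
time: 5.8
ee_pos: [0.4557, 0.0156, 0.107]
tcp_rot: [179.8, -0.0, 84.7]
wrist_force: [-0.1, 0.2, 0.2]
opening: 0.0222
grasp_force: 0.0
```

```bash
python3 -c "
from h import *
snap('top','t2')"; python3 blobs.py t2; python3 go.py .513 -.162 .105
```

```text
t2 white [247.2 292.4] 8177 [0.281 0.011]
t2 white [237.8 202.2] 1020 [0.537 0.033]
t2 white [187.3 221.3] 87 [0.485 0.178]
t2 white [274.3 265.9] 52 [ 0.353 -0.067]
t2 red2 [272.1 149.6] 148 [ 0.69  -0.071]
t2 red2 [281.5 179.2] 64 [ 0.601 -0.095]
t2 tin [285.5 207.7] 182 [ 0.517 -0.104]
5.85 [0.4551 0.0158 0.1054] [ 1.7986e+02 -1.0000e-02  8.4750e+01] 0.0224 [-0.4 -0.8  0.6] 0.019
slide mm [-171.7   73.9    0.5]
```

Emit:
play_rows(increments=[{"slide":[-34,15,0],"angular":[0,0,0],"claw":-0.48},{"slide":[-34,15,0],"angular":[0,0,0],"claw":-0.48},{"slide":[-34,15,0],"angular":[0,0,0],"claw":-0.48},{"slide":[-34,15,0],"angular":[0,0,0],"claw":-0.48},{"slide":[-36,14,0],"angular":[0,0,0],"claw":-0.48},{"slide":[0,0,20],"angular":[0,0,0],"claw":-0.48},{"slide":[0,0,20],"angular":[0,0,0],"claw":-0.48},{"slide":[0,0,20],"angular":[0,0,0],"claw":-0.48}])

```text
time: 6.65
ee_pos: [0.5119, -0.1621, 0.0422]
tcp_rot: [-179.9, -0.0, 84.7]
wrist_force: [-0.8, -1.0, -0.5]
opening: 0.0223
grasp_force: 0.0
```

Emit:
play_rows(increments=[{"slide":[0,0,15],"angular":[0,0,0],"claw":-0.48},{"slide":[0,0,5],"angular":[0,0,0],"claw":-0.48},{"slide":[0,0,0],"angular":[0,0,0],"claw":-0.48}])

```text
time: 6.95
ee_pos: [0.5121, -0.1616, 0.0234]
tcp_rot: [-179.9, -0.0, 84.8]
wrist_force: [0.4, 0.2, 0.8]
opening: 0.022
grasp_force: 0.0
```

```bash
python3 go.py .518 -.104 .0245; python3 go.py .5435 .173 .0245
```

```text
6.95 [ 0.5121 -0.1616  0.0234] [-1.7992e+02 -2.0000e-02  8.4820e+01] 0.022 [0.4 0.2 0.8] 0.019
slide mm [57.9  0.7 -1. ]
6.95 [ 0.5121 -0.1616  0.0234] [-1.7992e+02 -2.0000e-02  8.4820e+01] 0.022 [0.4 0.2 0.8] 0.019
slide mm [336.1   1.   -1. ]
```

Emit:
play_rows(increments=[{"slide":[15,0,0],"angular":[0,0,0],"claw":-0.48},{"slide":[10,0,0],"angular":[0,0,0],"claw":-0.48},{"slide":[10,0,0],"angular":[0,0,0],"claw":-0.48},{"slide":[10,0,0],"angular":[0,0,0],"claw":-0.48},{"slide":[15,0,0],"angular":[0,0,0],"claw":-0.48},{"slide":[20,0,0],"angular":[0,0,0],"claw":-0.48},{"slide":[20,0,0],"angular":[0,0,0],"claw":-0.48},{"slide":[20,0,0],"angular":[0,0,0],"claw":-0.48}])

```text
time: 7.75
ee_pos: [0.5236, -0.0408, 0.0245]
tcp_rot: [180.0, 0.0, 84.8]
wrist_force: [0.2, -1.6, 1.3]
opening: 0.022
grasp_force: 0.6
```

Emit:
play_rows(increments=[{"slide":[20,0,0],"angular":[0,0,0],"claw":-0.48},{"slide":[20,0,0],"angular":[0,0,0],"claw":-0.48},{"slide":[20,0,0],"angular":[0,0,0],"claw":-0.48},{"slide":[20,0,0],"angular":[0,0,0],"claw":-0.48},{"slide":[20,0,0],"angular":[0,0,0],"claw":-0.48},{"slide":[20,0,0],"angular":[0,0,0],"claw":-0.48},{"slide":[15,0,0],"angular":[0,0,0],"claw":-0.48},{"slide":[15,0,0],"angular":[0,0,0],"claw":-0.48}])

```text
time: 8.55
ee_pos: [0.5369, 0.1084, 0.0244]
tcp_rot: [180.0, 0.0, 84.8]
wrist_force: [1.1, -1.3, 0.9]
opening: 0.0222
grasp_force: 0.6
```

Emit:
play_rows(increments=[{"slide":[15,0,0],"angular":[0,0,0],"claw":-0.48},{"slide":[10,0,0],"angular":[0,0,0],"claw":-0.48},{"slide":[6,0,0],"angular":[0,0,0],"claw":-0.48},{"slide":[4,0,0],"angular":[0,0,0],"claw":-0.48},{"slide":[0,0,0],"angular":[0,0,0],"claw":-0.48},{"slide":[-20,0,0],"angular":[0,0,0],"claw":-0.48},{"slide":[-40,0,0],"angular":[0,0,0],"claw":-0.48},{"slide":[-40,0,-20],"angular":[0,0,0],"claw":-0.48}])

```text
time: 9.35
ee_pos: [0.5293, 0.0411, 0.042]
tcp_rot: [-179.7, 0.0, 84.9]
wrist_force: [1.4, -0.2, -0.1]
opening: 0.0225
grasp_force: 0.0
```

Emit:
play_rows(increments=[{"slide":[0,0,-30],"angular":[0,0,-6.2],"claw":-0.48},{"slide":[0,0,-30],"angular":[0,0,0],"claw":-0.48},{"slide":[0,0,0],"angular":[0,0,0],"claw":-0.48}])

```text
time: 9.65
ee_pos: [0.533, 0.0416, 0.1087]
tcp_rot: [179.6, -0.0, 90.9]
wrist_force: [0.6, 0.3, 1.5]
opening: 0.0222
grasp_force: 0.0
```

```bash
python3 -c "
from h import *
snap('scene','s4');snap('top','t4')"; python3 blobs.py s4 t4; python3 go.py .605 -.150 .105
```

```text
s4 white [184.4 166.6] 116 [ 0.36  -0.061]
s4 white [251.9 217.7] 51 [ 0.662 -0.061]
s4 white [288.4 231.9] 417 [ 0.754 -0.029]
s4 white [226.9 229.3] 28 [ 0.661 -0.131]
s4 red2 [227.1 213.5] 93 [ 0.619 -0.1  ]
s4 red2 [255.2 225.1] 192 [ 0.695 -0.077]
s4 tin [291.8 166.9] 139 [0.553 0.164]
t4 white [236.8 270.4] 9349 [0.343 0.039]
t4 white [221.7 158.4] 904 [0.668 0.078]
t4 white [272.2 266.3] 101 [ 0.352 -0.061]
t4 red2 [272.1 149.5] 150 [ 0.69  -0.071]
t4 red2 [281.5 179. ] 64 [ 0.601 -0.096]
t4 tin [188.  202.2] 78 [0.539 0.176]
9.75 [0.5315 0.0419 0.1048] [ 1.7992e+02 -1.0000e-02  9.0960e+01] 0.022 [ 0.7  0.9 -0.9] 0.019
slide mm [-193.1   70.3   -0.2]
```

Emit:
play_rows(increments=[{"slide":[-38,14,0],"angular":[0,0,0],"claw":-0.48},{"slide":[-39,14,0],"angular":[0,0,0],"claw":-0.48},{"slide":[-39,14,0],"angular":[0,0,0],"claw":-0.48},{"slide":[-39,14,0],"angular":[0,0,0],"claw":-0.48},{"slide":[-38,14,0],"angular":[0,0,0],"claw":-0.48},{"slide":[0,0,20],"angular":[0,0,0],"claw":-0.48},{"slide":[0,0,20],"angular":[0,0,0],"claw":-0.48},{"slide":[0,0,20],"angular":[0,0,0],"claw":-0.48}])

```text
time: 10.55
ee_pos: [0.6037, -0.1497, 0.0416]
tcp_rot: [-179.9, -0.0, 91.0]
wrist_force: [-0.4, -0.7, -0.2]
opening: 0.0221
grasp_force: 0.0
```

Emit:
play_rows(increments=[{"slide":[0,0,15],"angular":[0,0,0],"claw":-0.48},{"slide":[0,0,5],"angular":[0,0,0],"claw":-0.48},{"slide":[0,0,0],"angular":[0,0,0],"claw":-0.48}])

```text
time: 10.85
ee_pos: [0.604, -0.1492, 0.0232]
tcp_rot: [-179.9, -0.0, 91.0]
wrist_force: [0.8, -0.0, 0.2]
opening: 0.0225
grasp_force: 0.0
```

```bash
python3 go.py .604 -.091 .0245; python3 go.py .600 .162 .0245
```

```text
10.85 [ 0.604  -0.1492  0.0232] [-1.799e+02 -3.000e-02  9.102e+01] 0.0225 [ 0.8 -0.   0.2] 0.019
slide mm [58.1  1.1 -1.2]
10.85 [ 0.604  -0.1492  0.0232] [-1.799e+02 -3.000e-02  9.102e+01] 0.0225 [ 0.8 -0.   0.2] 0.019
slide mm [311.2   1.5  -1.1]
```

Emit:
play_rows(increments=[{"slide":[5,0,0],"angular":[0,0,0],"claw":-0.6},{"slide":[10,0,0],"angular":[0,0,0],"claw":-0.6},{"slide":[10,0,0],"angular":[0,0,0],"claw":-0.6},{"slide":[10,0,0],"angular":[0,0,0],"claw":-0.6},{"slide":[15,0,0],"angular":[0,0,0],"claw":-0.6},{"slide":[20,-0.5,0],"angular":[0,0,0],"claw":-0.6},{"slide":[20,-0.5,0],"angular":[0,0,0],"claw":-0.6},{"slide":[20,-0.5,0],"angular":[0,0,0],"claw":-0.6}])

```text
time: 11.65
ee_pos: [0.601, -0.0377, 0.0245]
tcp_rot: [180.0, 0.0, 91.0]
wrist_force: [-0.6, -0.2, 0.5]
opening: 0.017
grasp_force: 0.2
```

Emit:
play_rows(increments=[{"slide":[20,-0.5,0],"angular":[0,0,0],"claw":-0.6},{"slide":[20,-0.5,0],"angular":[0,0,0],"claw":-0.6},{"slide":[20,-0.5,0],"angular":[0,0,0],"claw":-0.6},{"slide":[20,-0.5,0],"angular":[0,0,0],"claw":-0.6},{"slide":[20,-0.5,0],"angular":[0,0,0],"claw":-0.6},{"slide":[20,-0.5,0],"angular":[0,0,0],"claw":-0.6},{"slide":[15,-0.5,0],"angular":[0,0,0],"claw":-0.6},{"slide":[12,-0.5,0],"angular":[0,0,0],"claw":-0.6}])

```text
time: 12.45
ee_pos: [0.5943, 0.109, 0.0244]
tcp_rot: [180.0, -0.0, 91.1]
wrist_force: [-1.0, -0.6, 1.4]
opening: 0.0172
grasp_force: 0.3
```

Emit:
play_rows(increments=[{"slide":[10,0,0],"angular":[0,0,0],"claw":-0.6},{"slide":[8,0,0],"angular":[0,0,0],"claw":-0.6},{"slide":[5,0,0],"angular":[0,0,0],"claw":-0.6},{"slide":[3,0,0],"angular":[0,0,0],"claw":-0.6},{"slide":[0,0,0],"angular":[0,0,0],"claw":-0.6},{"slide":[-20,0,0],"angular":[0,0,0],"claw":-0.6},{"slide":[-40,0,0],"angular":[0,0,0],"claw":-0.6},{"slide":[-40,0,-20],"angular":[0,0,0],"claw":-0.6}])

```text
time: 13.25
ee_pos: [0.5941, 0.0323, 0.0418]
tcp_rot: [-179.7, 0.0, 91.1]
wrist_force: [1.1, -0.3, -1.0]
opening: 0.0174
grasp_force: 0.0
```

Emit:
play_rows(increments=[{"slide":[0,0,-40],"angular":[0,0,0],"claw":-0.6},{"slide":[0,0,-40],"angular":[0,0,0],"claw":-0.6},{"slide":[-40,0,-40],"angular":[0,0,0],"claw":-0.6},{"slide":[-40,0,-20],"angular":[0,0,0],"claw":-0.6},{"slide":[-40,0,0],"angular":[0,0,0],"claw":-0.6},{"slide":[-40,0,0],"angular":[0,0,0],"claw":-0.6},{"slide":[-40,0,0],"angular":[0,0,0],"claw":-0.6},{"slide":[0,0,0],"angular":[0,0,0],"claw":-0.6}])

```text
time: 14.05
ee_pos: [0.5987, -0.1665, 0.1792]
tcp_rot: [-180.0, 0.0, 90.7]
wrist_force: [0.5, 0.7, -0.8]
opening: 0.0172
grasp_force: 0.0
```

```bash
python3 -c "
from h import *
snap('scene','s5');im=snap('top','t5')
a=cv2.resize(im[150:250,140:300,::-1],None,fx=4.9,fy=4.9,interpolation=2);cv2.imwrite('pics/t5c.png',a)"; python3 blobs.py s5 t5; python3 go.py
```

```text
s5 white [183.5 167. ] 95 [ 0.361 -0.064]
s5 white [251.9 217.9] 50 [ 0.663 -0.061]
s5 white [227.1 229.2] 25 [ 0.661 -0.13 ]
s5 white [282.3 233.4] 43 [ 0.75  -0.044]
s5 red2 [301.2 176.8] 85 [0.608 0.146]
s5 red2 [256.1 226.2] 287 [ 0.699 -0.078]
s5 tin [291.3 166.9] 127 [0.551 0.163]
t5 white [328.3 223.9] 10824 [ 0.468 -0.225]
t5 red2 [272.1 149.5] 152 [ 0.69  -0.071]
t5 red2 [195.9 185.3] 50 [0.588 0.153]
14.15 [ 0.5989 -0.1631  0.1794] [-1.7998e+02 -2.0000e-02  9.0870e+01] 0.0169 [ 0.5  0.4 -0. ] 0.019
```

View pics/t5c.png

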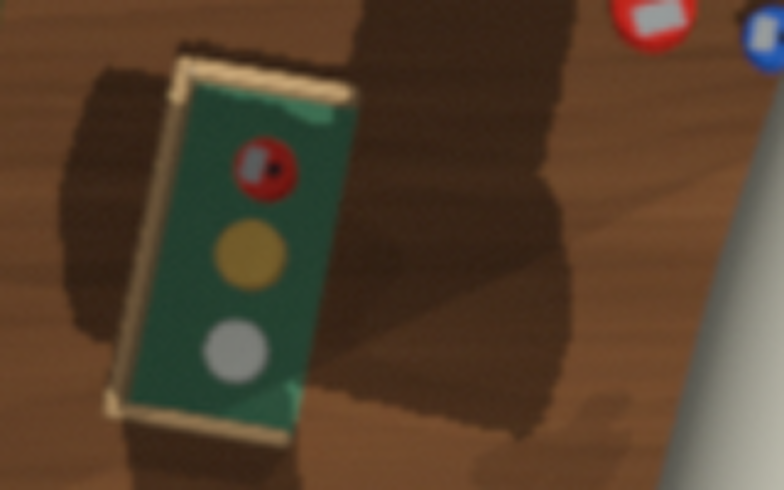

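The crop shows the red (267,170), tin (250,255) and eraser (236,350) all flat inside the tray and clear of its open edge. The arm is up and clear of everything.

```bash
python3 -c "
from h import *
print(bot.job_done())"
```

```text
the job is handed in; nothing more can be done
None
```

The eraser, the small red sharpener and the pin tin were pushed flat into the tray, wholly inside it in the last top picture. I saw no contact with the bystanders, the arm finished clear, and the job was handed in at about 14 s; no verdict was returned.

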